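# Find the loose scrap flap and push it open

### The arm

A 6-joint arm with a two-finger parallel gripper is mounted at the origin on the work surface. World frame = base frame: x ahead of the robot, y to its left, z up, the work surface at z = 0. Lengths are in m, angles in rad, forces in N, time in s.
With the tool pointing down it reaches from about 0.35 to 0.85 m from the base axis. Payload 8.1 kg.
Tool frame: the origin (TCP) lies between the finger pads; the fingertips stand 19 mm ahead of it and the grasp point (between the pads) is the TCP; z points along the fingers, y is the direction in which the jaws open and shut (so a half turn about z gives the same grasp; the last joint's range is limited). The gripper opens to 85 mm and grips with 20 to 120 N. Pads are 22 mm wide; open, the fingers measure 114 mm over their backs; the gripper's body (76 mm by 85 mm) begins 54 mm behind the grasp point. The pads swing forward as they close: fully open they stand 13 mm farther back than shut.
Start: joints at [1.027, 0.13, 1.488, -0, 1.523, -0.085], TCP at [0.266, 0.538, 0.25] pointing down, gripper open.
Joint ranges: [-2.96, 2.96], [-0.89, 2.26], [0.02, 2.5], [-1.34, 4.48], [0, 2.73], [-2.66, 2.66]. Speed limits (rad/s): [2.39, 2.39, 2.79, 3.14, 3.14, 3.14].

### API

Orientations are given as a unit quaternion [w, x, y, z].
In Python, from plant import robot gives the robot as it stands.
- The arm moves only by the tool apply_moves, never from a script. Its argument "commands" is a list of rows, each an object with "rotation": the turn, a rotation vector about the tool's x, y, z in degrees, a list of three; "travel": the shift along the tool's x, y, z in cm, a list of three; "jaw": the closure, from -1 (fully open) to 1 (shut), so that 0 is half open. In form: [{"rotation": [ax, ay, az], "travel": [x, y, z], "jaw": jaw}, ...]. A call has 1 to 12 rows; each row shifts and turns the pose as measured when the row begins, along the tool's axes as they then stand; what a row does not reach is not made up. A row lasts 1/12 s, in which the tool goes at most 41.7 mm and 7.16 degrees, less where a joint would pass 70% of its speed; a pose out of reach is approached as far as the arm can. A call with a gripper value outside its range is refused whole. The fingers move at their own pace and stop on an object; the grip force is fixed at half the most. Time passes only in rows, so rows that do not move let the fingers close. It gives the time, the measured TCP pose, the force and the opening at its end, in the units of the state.
- robot.observe(): the state, without advancing time (a new reading comes with each control period).
- robot.grab_frame(name): name is "scene" or "top" or "wrist"; returns the picture (400x640x3 uint8, red, green, blue); there is no depth.
- robot.camera_info(name): a dict with "camera_matrix" (3x3 intrinsics, pixels), "pose" (4x4, takes a point from camera to world coordinates). Camera axes: x right, y up, looking along -z (the intrinsics and any distortion apply to the point x, -y, -z); pixel columns grow to the right and rows downward; lengths in m; the calibration is good to about 2 mm. A picture is of the moment at which its call begins: read the wrist's pose just before it. camera_info takes no time and is no camera call; for the wrist camera it gives the pose at the moment of the call.
- robot.hand_in(): hands the job in, once; it reports no verdict.
The state is a dict: "time_s": time; "joint_positions": joint angles; "joint_velocities": joint speeds; "tau": joint torques, N m; "position": TCP position; "orientation": TCP orientation; "contact_force": force on the tool from outside, world axes, zero at the start; "torque": the same for the moment, N m; "gripper_width": finger opening in m.
Only numpy, scipy, OpenCV 4.12 (cv2) and the standard library are available. Lean on these libraries where they do the work, as an engineer would, in place of code of your own. Each camera call takes 0.05 s, during which the arm holds its last target. There are 200 camera calls.

### The job

The four white covers on the steel scrap station look alike, but three are fixed and one is a loose flap over the scrap chute. Press the covers on their green dots with the fingertips until you find the one that rocks, then push that one down until it is wide open, and take the hand away. Do not pick anything up, and leave the jar, the cup and the sugar duck on the ledge where they stand.

Things in the scene. Friction and masses are not known exactly. Their poses are not given: they have to be found in the camera images.
- station: Fixed stainless scrap station: 244 mm (its x, pointing away from the robot, turned up to 0.22 rad) by 476 mm (y, left), flat deck 100 mm above the worktop. Origin: centre of its underside. Four wells in a row along y, 112 mm apart, each 100 mm wide, x from -82 to +32 mm, 96 mm deep, closed by identical white covers flush with the deck. The bystanders stand on the solid ledge behind them.
- pad1 (a point): Centre of the green press dot (26 mm across) on the top face of the leftmost cover (largest y), level with the deck; axes as the station's. Covers are 110 mm (x) by 96 mm (y); the dot is 28 mm from the near edge. Three covers are fixed on a soft gasket: pressed with up to 10 N they sink straight down, at most 2 mm, then are hard. The other, anywhere in the row, is the loose flap.
- pad2 (a point): The same on the second cover from the left.
- pad3 (a point): The same on the third cover from the left.
- pad4 (a point): The same on the fourth cover (the rightmost).
- flap (a joint): Angle of the loose flap, wherever it is: 0 rad shut and flush; it grows as the near part with the dot goes down into the well and the far part (40 mm) rises. It pivots on a line along the station's y, 42 mm beyond the dot; stop at 0.85 rad. About 3 N on the dot turns it; it stays where it is left. Pushed straight down on the dot, it meets the stop with the fingertip about 45 mm below deck.
- jar: Small amber jar with a red lid, loose, 40 mm across, 58 mm high, on the station's ledge. Origin at the centre of its underside. Leave it alone.
- cup: Small red open cup, loose, about 44 mm across, 50 mm high, on the ledge. Origin at the centre of its underside. Leave it alone.
- duck: Yellow duck of dried sugar paste (a cake topper), loose, 42 mm across, 53 mm high, on the ledge. Origin at the centre of its underside. Leave it alone.

How it is judged:
On the way:
1. the loose flap rocks under the press of the fingers (value of joint flap above 0.04 rad and contact force between the fingers and anything else above 0.5 N), for 0.05 s.
At the end, for the whole second after the job is handed in: The loose flap stands open by more than 0.65 rad (its stop is at 0.85) and at rest; jar, cup and duck stand upright within 15 mm of where they were (value of joint flap above 0.65 rad and velocity of joint flap below 0.05 rad/s and distance of each of jar, cup, duck from where it was at the start of the episode below 0.015 m and angle between each of jar, cup, duck's own z axis and vertical below 0.2 rad); the robot touches nothing.
It fails at once if the jar is picked up, knocked over or shifted (distance of jar from where it was at the start of the episode above 0.015 m or angle between jar's own z axis and vertical above 0.4 rad).
It fails at once if the cup is picked up, knocked over or shifted (distance of cup from where it was at the start of the episode above 0.015 m or angle between cup's own z axis and vertical above 0.4 rad).
It fails at once if the duck is picked up, knocked over or shifted (distance of duck from where it was at the start of the episode above 0.015 m or angle between duck's own z axis and vertical above 0.4 rad).
It also fails if it takes over 45 s, if anything falls off the work surface, if the arm or the gripper's body presses on something with over 40 N, if the wrist force passes 120 N, or if a joint passes its speed limit or range.

## Working session

There is one attempt and no reset: what is moved stays moved. The work goes in short steps, Python scripts to look and compute and a tool call to move; the robot and the scene stay as the last step left them, time stands still between calls to the robot, and variables do not carry over. Pictures are saved under pics/ and viewed, about 8 in all and at most 12, crops included, and the job is handed in when it is done.

Besides the shell and the picture viewer there is one more tool, called after ">>>" by a JSON object that holds its "api" and its "payload". apply_moves: Moves the arm, as the interface text tells. Its arguments: {"type":"object","properties":{"commands":{"type":"array"}},"required":["commands"]}

```bash
mkdir -p pics; ls; cat > h.py <<'E'
import numpy as np, cv2
from plant import robot
def grab(n,f):
    ci=robot.camera_info(n); im=np.array(robot.grab_frame(n)); cv2.imwrite(f,im[:,:,::-1]); return im,ci
def ray(ci,uv,z):
    K=np.array(ci["camera_matrix"]);T=np.array(ci["pose"])
    d=np.linalg.inv(K)@[uv[0],uv[1],1]; d=T[:3,:3]@(d*[1,-1,-1]); o=T[:3,3]
    return o+d*(z-o[2])/d[2]
def greens(im):
    h=cv2.cvtColor(im,cv2.COLOR_RGB2HSV); m=cv2.inRange(h,(40,80,50),(85,255,255))
    n,l,s,c=cv2.connectedComponentsWithStats(m)
    return [(c[i],s[i,4],s[i,2:4]) for i in range(1,n) if s[i,4]>15]
E
python3 - <<'E'
from h import *
print(robot.camera_info("top").keys())
for n in("top","scene"):
    im,ci=grab(n,f"pics/{n}0.png")
    for c,a,s in greens(im): print(n,c.round(1),a,s,ray(ci,c,.1).round(4))
o=robot.observe();print({k:np.round(v,3) for k,v in o.items()})
E
```

```text
pics
dict_keys(['camera_matrix', 'pose'])
top [468.8 242.1] 155 [14 15] [ 0.5549 -0.2408  0.1   ]
top [402.5 250.4] 156 [14 14] [ 0.5404 -0.13    0.1   ]
top [336.  258.6] 155 [13 14] [ 0.5261 -0.0193  0.1   ]
top [269.  266.8] 158 [14 15] [0.5119 0.0916 0.1   ]
scene [158.7 117.2] 172 [15 21] [ 0.6484 -0.473   0.1   ]
scene [258.  135.2] 44 [11  5] [ 0.5552 -0.2424  0.1   ]
scene [300.1 150.7] 52 [11  6] [ 0.5412 -0.1309  0.1   ]
scene [346.3 167.6] 59 [12  6] [ 0.5271 -0.0199  0.1   ]
scene [397.2 186.2] 72 [13  7] [0.5126 0.0912 0.1   ]
{'time_s': np.float64(0.1), 'joint_positions': array([ 1.027,  0.131,  1.489, -0.   ,  1.523, -0.085]), 'joint_velocities': array([-0.001, -0.001, -0.001,  0.002, -0.001,  0.001]), 'tau': array([ 1.0000e-03, -5.7096e+01, -5.0194e+01, -0.0000e+00,  8.0000e-03,
        0.0000e+00]), 'position': array([0.265, 0.538, 0.249]), 'orientation': array([-0.   ,  0.227,  0.974, -0.001]), 'contact_force': array([0.477, 0.294, 0.037]), 'torque': array([-0.046, -0.022,  0.058]), 'gripper_width': np.float64(0.086)}
```

View pics/top0.png

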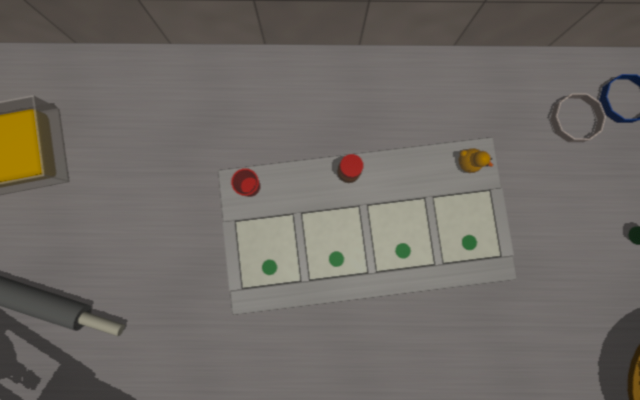

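View pics/scene0.png

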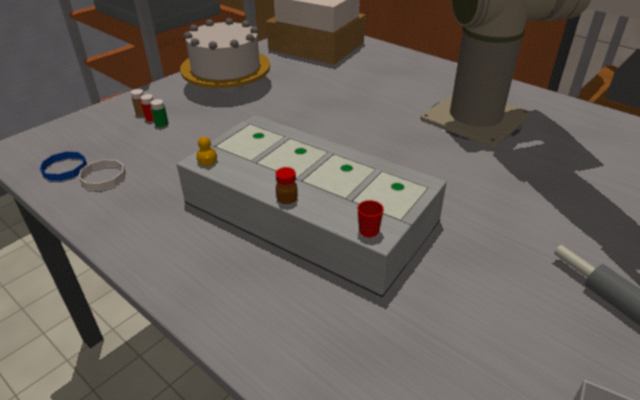

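Top view: four dots at about (269,267), (336,259), (402,250) and (469,242). The cup, jar and duck stand behind at (246,183), (350,168) and (475,160). Both views agree within 2 mm, the spacing is 112 mm and the yaw is about +0.129 rad. Next I turn the hand to line up with the station, shut the jaws and go to dot 1.

>>> {"api": "apply_moves", "payload": {"commands": [{"rotation":[0,0,-6.7],"travel":[0,0,0],"jaw":1},{"rotation":[0,0,-6.7],"travel":[0,0,0],"jaw":1},{"rotation":[0,0,-6.7],"travel":[0,0,0],"jaw":1},{"rotation":[0,0,-6.7],"travel":[0,0,0],"jaw":1},{"rotation":[0,0,-6.7],"travel":[0,0,0],"jaw":1},{"rotation":[0,0,0],"travel":[-1.3,-3.3,0],"jaw":1},{"rotation":[0,0,0],"travel":[-1.3,-3.3,0],"jaw":1},{"rotation":[0,0,0],"travel":[-1.3,-3.3,0],"jaw":1},{"rotation":[0,0,0],"travel":[-1.3,-3.3,0],"jaw":1},{"rotation":[0,0,0],"travel":[-1.3,-3.3,0],"jaw":1},{"rotation":[0,0,0],"travel":[-1.3,-3.3,0],"jaw":1},{"rotation":[0,0,0],"travel":[-1.3,-3.3,0],"jaw":1}]}}

```text
time_s: 1.1
position: [0.3886, 0.318, 0.2416]
orientation: [-0.006, -0.084, 0.996, -0.005]
contact_force: [0.4, 0.5, 0.5]
gripper_width: -0.0003
```

```bash
cat >> h.py <<'E'
from scipy.spatial.transform import Rotation as Rt
D=np.array([[.5122,.0914],[.5266,-.0196],[.5408,-.1305],[.555,-.2416]])
yaw=.1288
def st(i):
    o=robot.observe(); p=np.array(o["position"]); q=np.array(o["orientation"]); R=Rt.from_quat(np.r_[q[1:],q[0]])
    goal=Rt.from_matrix(np.array([[-np.cos(yaw),-np.sin(yaw),0],[-np.sin(yaw),np.cos(yaw),0],[0,0,-1]]))
    print("t",round(o["time_s"],2),"p",p.round(4),"F",np.round(o["contact_force"],2),"w",round(o["gripper_width"],4))
    print("cm in tool to dot (tip z=.1)",(100*R.inv().apply(np.r_[D[i],.119]-p)).round(2),"rot deg",np.degrees((R.inv()*goal).as_rotvec()).round(2))
E
python3 -c "from h import *;st(0)"
```

```text
t 1.1 p [0.3886 0.318  0.2416] F [0.45 0.46 0.55] w -0.0003
cm in tool to dot (tip z=.1) [ -8.55 -24.31  12.35] rot deg [-0.48 -0.67  2.23]
```

>>> {"api": "apply_moves", "payload": {"commands": [{"rotation":[0,0,2],"travel":[-1.0,-2.9,0.5],"jaw":1},{"rotation":[0,0,0],"travel":[-1.0,-2.9,0.5],"jaw":1},{"rotation":[0,0,0],"travel":[-1.0,-2.9,0.5],"jaw":1},{"rotation":[0,0,0],"travel":[-1.0,-2.9,0.5],"jaw":1},{"rotation":[0,0,0],"travel":[-1.0,-2.9,0.5],"jaw":1},{"rotation":[0,0,0],"travel":[-1.0,-2.9,0.5],"jaw":1},{"rotation":[0,0,0],"travel":[-1.0,-2.9,0.5],"jaw":1},{"rotation":[0,0,0],"travel":[-1.0,-2.9,0.5],"jaw":1},{"rotation":[0,0,0],"travel":[0,0,0],"jaw":1},{"rotation":[0,0,0],"travel":[0,0,0],"jaw":1}]}}

```text
time_s: 1.93
position: [0.5025, 0.0798, 0.1977]
orientation: [-0.007, -0.062, 0.998, -0.005]
contact_force: [-0.5, 0.4, 0.2]
gripper_width: -0.0003
```

```bash
python3 -c "from h import *;st(0)"
```

```text
t 1.93 p [0.5025 0.0798 0.1977] F [-0.47  0.39  0.2 ] w -0.0003
cm in tool to dot (tip z=.1) [-1.23  1.11  7.84] rot deg [-0.57 -0.9  -0.29]
```

>>> {"api": "apply_moves", "payload": {"commands": [{"rotation":[-0.5,-0.9,-0.3],"travel":[-0.6,0.5,1.3],"jaw":1},{"rotation":[0,0,0],"travel":[-0.6,0.5,1.3],"jaw":1},{"rotation":[0,0,0],"travel":[0,0,1.3],"jaw":1},{"rotation":[0,0,0],"travel":[0,0,1.3],"jaw":1},{"rotation":[0,0,0],"travel":[0,0,1.0],"jaw":1},{"rotation":[0,0,0],"travel":[0,0,0],"jaw":1},{"rotation":[0,0,0],"travel":[0,0,0],"jaw":1}]}}

```text
time_s: 2.52
position: [0.5114, 0.096, 0.1333]
orientation: [-0.0, -0.066, 0.998, 0.0]
contact_force: [1.0, 1.3, 0.5]
gripper_width: 0.0
```

```bash
python3 -c "from h import *;st(0)"
```

```text
t 2.52 p [0.5114 0.096  0.1333] F [1.05 1.25 0.53] w 0.0
cm in tool to dot (tip z=.1) [-0.02 -0.47  1.43] rot deg [ 0.04 -0.01  0.14]
```

>>> {"api": "apply_moves", "payload": {"commands": [{"rotation":[0,0,0],"travel":[0,-0.4,0.6],"jaw":1},{"rotation":[0,0,0],"travel":[0,0,0.3],"jaw":1},{"rotation":[0,0,0],"travel":[0,0,0.2],"jaw":1},{"rotation":[0,0,0],"travel":[0,0,0.2],"jaw":1}]}}

```text
time_s: 2.85
position: [0.513, 0.0926, 0.1218]
orientation: [0.002, -0.066, 0.998, 0.0]
contact_force: [0.2, 0.3, 0.1]
gripper_width: -0.0002
```

```bash
python3 -c "from h import *;st(0)"
```

```text
t 2.85 p [0.513  0.0926 0.1218] F [0.17 0.3  0.12] w -0.0002
cm in tool to dot (tip z=.1) [ 0.1  -0.11  0.28] rot deg [0.04 0.19 0.22]
```

>>> {"api": "apply_moves", "payload": {"commands": [{"rotation":[0,0,0],"travel":[0.1,0,0.2],"jaw":1},{"rotation":[0,0,0],"travel":[0,0,0.2],"jaw":1},{"rotation":[0,0,0],"travel":[0,0,0.2],"jaw":1}]}}

```text
time_s: 3.1
position: [0.5123, 0.0924, 0.1163]
orientation: [0.002, -0.066, 0.998, 0.001]
contact_force: [-2.3, -1.1, 2.7]
gripper_width: -0.0002
```

```bash
python3 -c "from h import *;st(0)"
```

```text
t 3.1 p [0.5123 0.0924 0.1163] F [-2.29 -1.06  2.67] w -0.0002
cm in tool to dot (tip z=.1) [ 0.02 -0.09 -0.27] rot deg [0.04 0.23 0.18]
```

>>> {"api": "apply_moves", "payload": {"commands": [{"rotation":[0,0,0],"travel":[0,0,0.2],"jaw":1},{"rotation":[0,0,0],"travel":[0,0,0.2],"jaw":1}]}}

```text
time_s: 3.27
position: [0.5124, 0.0924, 0.1125]
orientation: [0.002, -0.066, 0.998, 0.001]
contact_force: [-1.3, 0.0, 3.5]
gripper_width: -0.0002
```

```bash
python3 -c "from h import *;st(0)"
```

```text
t 3.27 p [0.5124 0.0924 0.1125] F [-1.28  0.02  3.53] w -0.0002
cm in tool to dot (tip z=.1) [ 0.03 -0.09 -0.65] rot deg [0.05 0.25 0.18]
```

Dot 1 has gone down 6.5 mm at about 3.5 N, past the 2 mm a fixed cover allows, so it looks like the flap. I'll keep pushing down in steps.

>>> {"api": "apply_moves", "payload": {"commands": [{"rotation":[0,0,0],"travel":[0,0,0.3],"jaw":1},{"rotation":[0,0,0],"travel":[0,0,0.3],"jaw":1},{"rotation":[0,0,0],"travel":[0,0,0.3],"jaw":1},{"rotation":[0,0,0],"travel":[0,0,0.3],"jaw":1},{"rotation":[0,0,0],"travel":[0,0,0.3],"jaw":1}]}}

```text
time_s: 3.68
position: [0.5155, 0.0927, 0.0984]
orientation: [0.006, -0.066, 0.998, 0.001]
contact_force: [0.6, -0.1, 4.1]
gripper_width: -0.0002
```

```bash
python3 -c "from h import *;st(0)"
```

```text
t 3.68 p [0.5155 0.0927 0.0984] F [ 0.62 -0.05  4.1 ] w -0.0002
cm in tool to dot (tip z=.1) [ 0.32 -0.08 -2.06] rot deg [0.03 0.66 0.18]
```

>>> {"api": "apply_moves", "payload": {"commands": [{"rotation":[0,0.6,0],"travel":[0.2,0,0.3],"jaw":1},{"rotation":[0,0,0],"travel":[0.1,0,0.3],"jaw":1},{"rotation":[0,0,0],"travel":[0.1,0,0.3],"jaw":1},{"rotation":[0,0,0],"travel":[0.1,0,0.3],"jaw":1},{"rotation":[0,0,0],"travel":[0,0,0.3],"jaw":1},{"rotation":[0,0,0],"travel":[0,0,0.3],"jaw":1}]}}

```text
time_s: 4.18
position: [0.5098, 0.0917, 0.0788]
orientation: [-0.001, -0.066, 0.998, 0.0]
contact_force: [-15.6, -0.9, 44.2]
gripper_width: 0.0001
```

```bash
python3 -c "from h import *;st(0)"
```

```text
t 4.18 p [0.5098 0.0917 0.0788] F [-15.58  -0.87  44.21] w 0.0001
cm in tool to dot (tip z=.1) [-0.23 -0.06 -4.02] rot deg [ 0.01 -0.08  0.18]
```

Dot 1 has met a hard stop 40 mm below deck, close to the 45 mm expected. I'll lift straight out and then look.

>>> {"api": "apply_moves", "payload": {"commands": [{"rotation":[0,0,0],"travel":[0.2,0,-0.5],"jaw":1},{"rotation":[0,0,0],"travel":[0,0,-1],"jaw":1},{"rotation":[0,0,0],"travel":[0,0,-2],"jaw":1},{"rotation":[0,0,0],"travel":[0,0,-2.5],"jaw":1},{"rotation":[0,0,0],"travel":[0,0,-3],"jaw":1},{"rotation":[0,0,0],"travel":[0,0,-3],"jaw":1},{"rotation":[0,0,0],"travel":[0,0,-3],"jaw":1},{"rotation":[0,0,0],"travel":[2,0,-2],"jaw":1},{"rotation":[0,0,0],"travel":[3,0,0],"jaw":1},{"rotation":[0,0,0],"travel":[3,0,0],"jaw":1},{"rotation":[0,0,0],"travel":[0,0,0],"jaw":1},{"rotation":[0,0,0],"travel":[0,0,0],"jaw":1}]}}

```text
time_s: 5.18
position: [0.4215, 0.0802, 0.2551]
orientation: [-0.006, -0.066, 0.998, -0.0]
contact_force: [0.3, 0.5, 1.1]
gripper_width: 0.0002
```

```bash
python3 - <<'E'
from h import *
st(0)
for n in("top","scene"):
    im,ci=grab(n,f"pics/{n}1.png")
    for c,a,s in greens(im): print(n,c.round(1),a,s,ray(ci,c,.1).round(4))
a=cv2.imread("pics/top1.png")[130:320,200:530];b=cv2.imread("pics/scene1.png")[100:290,170:500]
cv2.imwrite("pics/both1.png",cv2.resize(np.vstack([a,b]),None,fx=1.5,fy=1.5))
E
```

```text
t 5.18 p [0.4215 0.0802 0.2551] F [0.29 0.46 1.08] w 0.0002
cm in tool to dot (tip z=.1) [-9.3  -0.09 13.5 ] rot deg [ 0.04 -0.68  0.17]
top [468.8 242.1] 154 [14 15] [ 0.5549 -0.2409  0.1   ]
top [402.5 250.4] 157 [14 14] [ 0.5404 -0.1301  0.1   ]
top [336.  258.6] 155 [13 14] [ 0.5261 -0.0193  0.1   ]
top [270.4 258.7] 89 [14  8] [0.5252 0.0895 0.1   ]
scene [159.5 117.2] 206 [17 21] [ 0.6472 -0.4718  0.1   ]
scene [258.  135.2] 44 [11  5] [ 0.5552 -0.2424  0.1   ]
scene [300.1 150.7] 52 [11  6] [ 0.5412 -0.1309  0.1   ]
scene [346.3 167.6] 59 [12  6] [ 0.5271 -0.0199  0.1   ]
```

View pics/both1.png

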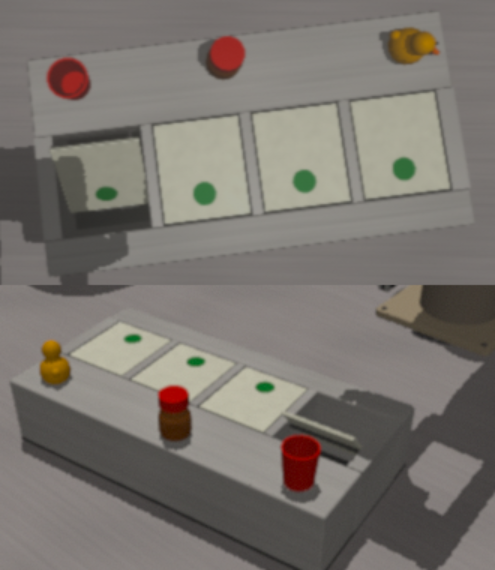

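The view shows the leftmost cover tipped well open: its dot is foreshortened at full-frame (270,259) and its far edge is raised. The cup, jar and duck look unmoved. I'll check both numerically before handing in.

```bash
python3 - <<'E'
from h import *
from scipy.optimize import brentq
ci=robot.camera_info("top"); X=np.array([np.cos(yaw),np.sin(yaw)])
f=lambda a:(ray(ci,(270.4,258.7),.1-.042*np.sin(a))[:2]-D[0])@X-.042*(1-np.cos(a))
print("angle",[round(brentq(f,.3,1.3),3)] if f(.3)*f(1.3)<0 else (f(.3),f(.85),f(1.3)))
for n in("top","scene"):
  for k in "01":
    im=cv2.imread(f"pics/{n}{k}.png"); h=cv2.cvtColor(im,cv2.COLOR_BGR2HSV)
    m=cv2.inRange(h,(0,150,60),(30,255,255))|cv2.inRange(h,(170,150,60),(180,255,255))
    x0,x1,y0,y1=(220,510,140,205) if n=="top" else (180,400,130,250)
    m[:y0]=0;m[y1:]=0;m[:,:x0]=0;m[:,x1:]=0
    N,l,s,c=cv2.connectedComponentsWithStats(m); print(n,k,[c[i].round(1).tolist() for i in range(1,N) if s[i,4]>60])
E
```

```text
angle [0.769]
top 0 [[473.9, 159.7], [350.9, 165.6], [245.4, 181.8]]
top 1 [[473.9, 159.6], [351.0, 165.6], [245.3, 181.9]]
scene 0 [[205.5, 152.4], [285.5, 180.4], [369.5, 217.7]]
scene 1 [[205.5, 152.4], [285.5, 183.3], [369.6, 216.9]]
```

```bash
python3 -c "from h import *;print(robot.hand_in())"
```

```text
the job is handed in; nothing more can be done
None
```

The loose flap was the leftmost cover (pad1). I pushed it down to its stop, lifted the hand clear and handed the job in at about 5.3 s. The hand-in reports no verdict.

- **Finding it:** the dot sank 6.5 mm at about 3.5 N, well past the 2 mm a fixed cover allows. It was the first cover I pressed, so I did not press the other three.
- **Opening it:** it came up hard with the fingertip 40 mm below deck, against the 45 mm you gave. The wrist force there peaked at about 44 N down and 16 N sideways, under the 120 N wrist limit.
- **Flap angle:** the top picture gives about 0.77 rad, uncertain by roughly 0.06. That clears the 0.65 needed, though it reads below the 0.85 stop that the hard contact suggests.
- **Bystanders:** the cup, jar and duck stayed within 0.1 pixel in the top view. In the scene view the duck did not move and the cup shifted under 1 pixel. The jar's colour centre moved 3 pixels vertically; I took that as a shadow effect because the top view showed no motion.
- **Hand:** it ended about 15 cm above the deck. The force reading there was about 1 N; earlier readings in free air ranged up to about 1.6 N.

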